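# Probe the lid seam of a shielded test box

### The arm

A 6-joint arm with a two-finger parallel gripper is mounted at the origin on the work surface. World frame = base frame: x ahead of the robot, y to its left, z up, the work surface at z = 0. Lengths are in m, angles in degrees, forces in N, time in s.
With the tool pointing down it reaches from about 0.275 to 0.725 m from the base axis. Payload 15.9 kg.
Tool frame: the origin (TCP) lies midway between the tips of the shut fingers; the grasp point (between the pads) lies 19 mm behind it; z points along the fingers, y is the line along which they close (so a half turn about z gives the same grasp; the last joint's range is limited). The gripper opens to 85 mm and grips with 20 to 120 N. Pads are 22 mm wide; open, the fingers measure 114 mm over their backs; the gripper's body (76 mm by 85 mm) begins 54 mm behind the grasp point. The pads swing forward as they close: fully open they stand 13 mm farther back than shut.
Start: joints at [63.942, 12.198, -1.971, 75.831, 0, 90], TCP at [0.22, 0.449, 0.231] pointing down, gripper open.
Joint ranges: [-170.91, 170.91], [-42.67, 98.43], [-65.05, 77.54], [-120.47, 116.71], [-90, 82.35], [-180, 180]. Speed limits (degrees/s): [108.29, 108.29, 136.94, 147.25, 180, 180].

### API

Orientations are given as [roll, pitch, yaw] about the fixed x, y, z axes, in that order (R = Rz(yaw) Ry(pitch) Rx(roll)).
In Python, from workcell import robot gives the robot as it stands.
- The arm moves only by the tool servo_tool, never from a script. Its argument "rows" is a list of rows, each a list of 7 numbers: the opening, from 0 (shut) to 1 (fully open), then the shift along the tool's x, y, z in cm, then the turn, a rotation vector about the tool's x, y, z in degrees. In form: [[claw, tx, ty, tz, wx, wy, wz], ...]. A call has 1 to 5 rows; each row is the pose to reach, as a shift and turn from the pose commanded when the call began, along the tool's axes at that moment; what a row does not reach only later rows make up. A row lasts 1/10 s, in which the tool goes at most 50 mm and 8.59 degrees, less where a joint would pass 70% of its speed; a pose out of reach is approached as far as the arm can. A call with a gripper value outside its range is refused whole. The fingers move at their own pace and stop on an object; the grip force is fixed at half the most. Time passes only in rows, so rows that repeat a pose let the fingers close. It gives the time, the measured TCP pose, the force, the opening and the grip force at its end, in the units of the state.
- robot.get_obs(): the state, without advancing time (a new reading comes with each control period).
- robot.read_camera(name): name is "side" or "top" or "wrist"; returns the picture (400x640x3 uint8, red, green, blue); there is no depth.
- robot.get_calibration(name): a dict with "K" (3x3 intrinsics, pixels), "D" ([k1, k2, p1, p2, k3] as OpenCV has them; the pictures are not rectified), "T" (4x4, takes a point from camera to world coordinates). Camera axes: x right, y down, z forward; pixel columns grow to the right and rows downward; lengths in m; the calibration is good to about 2 mm. A picture is of the moment at which its call begins: read the wrist's pose just before it. get_calibration takes no time and is no camera call; for the wrist camera it gives the pose at the moment of the call.
- robot.hand_in(): hands the job in; it is judged then, once.
Trained networks look in the newest picture that a camera, given by its name, has taken for a name from the list of things; names that differ only in an ending like _2 or _b are one class to them, and where a whole thing is asked for, a point or a joint stands for the part that bears it (a point fixed in the world has none). Each returns a list of dicts, best first, with "score" (0 to 1); they miss things now and then, are a little off and sometimes report something else, mostly with a low value. They report only what shows in the picture. A call takes as long as a camera call. They do not tell look-alikes from the thing itself.
- robot.silhouettes(camera, label): "mask" (400x640 bool, what is visible of it) and "bbox" ([centre column, centre row, width, height] as shares, 0 to 1, of the picture: columns of its width, rows of its height, round what is visible of it).
- robot.tip_of(camera, label): "xy" ([column, row] as shares, 0 to 1, of the picture: columns of its width, rows of its height: a listed point, or the origin of a listed thing).
The state is a dict: "time_s": time; "qpos": joint angles; "joint_vel": joint speeds; "effort": joint torques, N m; "eef_pos": TCP position; "tcp_rot": TCP orientation; "contact_force": force on the tool from outside, world axes, zero at the start; "wrist_torque": the same for the moment, N m; "opening": opening from 0.0 (shut) to 1.0 (fully open); "finger_force": force on a finger pad.
Only numpy, scipy, OpenCV 4.12 (cv2) and the standard library are available. Lean on these libraries where they do the work, as an engineer would, in place of code of your own. Each camera call takes 0.05 s, during which the arm holds its last target. There are 200 camera calls.

### The job

Push the open lid of the shielded metal box fully shut, then take the hand probe out of its fork stand and run its ball tip along the lid seam, gently touching or skimming just above it (within 5 mm) and no faster than 6 cm per second. Start on the left side, as the robot looks at the box, 20 mm in front of the hinge line, come forward to the front-left corner and follow the whole front seam to the front-right corner. Then lower the probe gently back into the fork so that it hangs upright by its collar, leaving the lid shut and the things lying around where they are.

Things in the scene. Friction and masses are not known exactly. Their poses are not given: they have to be found in the camera images.
- enclosure: Fixed bare-aluminium shielded box, 150 (x) by 200 (y) by 70 mm high. Origin: centre of underside; z up, -x front (roughly to the robot), +y left as the robot looks, +x rear with hinge. With the lid shut its top is flush at z = 70; the seam is a 6 mm gap (dark gasket sunk in it) between lid and 12 mm rim. Seam centre lines: left y = +85, front x = -60, right y = -85; hinge line x = +60.
- seam_start (a point): Start of the route: on the left seam's centre line, 20 mm in front of the hinge line; (40, 85, 70) mm in the box frame, at top-face height. Same axes as the box.
- seam_corner (a point): Front-left corner of the seam: (-60, 85, 70) mm in the box frame, 100 mm from the start. Same axes as the box.
- seam_end (a point): Front-right corner of the seam, end of the route: (-60, -85, 70) mm in the box frame, 170 mm from the front-left corner. Same axes as the box.
- lid (a joint): Opening angle of the lid (rad): 0 is fully shut (hard stop), starts at 0.35 to 0.75, free front edge up. Aluminium plate 114 by 164 by 6 mm hinged about the line x = +60, z = 67 mm of the box frame (parallel to its y). Stiff hinge: it stays where it is left. Pressing straight down with 2 to 3 N on its upper face, 70 mm from the hinge line, closes it.
- lid_edge (a point): Middle of the lid's free (front) edge, on its upper face, 117 mm from the hinge line. With the lid shut it is at (-57, 0, 70) mm in the box frame. Its axes are the box's axes, turned with the lid.
- probe: Hand probe, 154 mm long, 0.1 to 0.16 kg, hanging upright in the fork. Origin: centre of the underside of its round collar (diameter 38, 6 thick). z up along the handle: square black handle 20 by 20 mm (flats square to x and y) from z = 6 to 70, brass stub 4 mm on top; below the collar a steel shaft, diameter 10, ending in a ball, diameter 10, lowest point z = -80 mm.
- probe_tip (a point): Lowest point of the probe's ball tip, 80 mm below the probe's origin. Same axes as the probe.
- stand: Fixed dark steel fork stand: foot 110 by 90, 10 thick; 100 mm high. Origin: centre of underside. Two level prongs, each 22 mm wide, run along its x with a 22 mm slot between them, open to -x (front), above and below, from x = -36 to +26 mm. A column at x = +36 carries them; nothing stands above the prongs.
- fork_seat (a point): Middle of the fork's slot on the top of the prongs (8 mm in front of the stand's origin, 100 mm up); same axes as the stand. The probe's origin sits here when it hangs in the fork. The shaft can be lifted out and lowered in vertically.
- reel: Bystander: empty grey plastic reel, diameter 100, 60 mm high, standing on its flange. Origin: centre of its underside.
- wrench: Bystander: steel wrench, 170 mm long, lying flat. Origin at its underside, long axis x.
- case: Bystander: closed black case, 80 by 130 by 35 mm. Origin: centre of its underside.
There are look-alikes about, which are no part of the job. There is more than one size of the enclosure; the one meant has the size given above.

How it is judged:
By the outcome, as a careful person would: the job done as asked, in the order asked, and still so for the second after the job is handed in, with the robot touching nothing.
It also fails if it takes over 72 s, if anything falls off the work surface, if the arm or the gripper's body presses on something with over 40 N, if the wrist force passes 120 N, or if a joint passes its speed limit or range.

## Working session

There is one attempt and no reset: what is moved stays moved. The work goes in short steps, Python scripts to look and compute and a tool call to move; the robot and the scene stay as the last step left them, time stands still between calls to the robot, and variables do not carry over. Pictures are saved under pics/ and viewed, at most 10 in all, crops included, and the job is handed in when it is done.

Besides the shell and the picture viewer there is one more tool, called after "Emit:" as name(argument=value, ...), one argument or row to a line, values as JSON. servo_tool: Moves the arm, as the interface text tells. Its arguments: {"type":"object","properties":{"rows":{"type":"array"}},"required":["rows"]}

```bash
mkdir -p pics; ls; cat > look.py <<'E'
import cv2
from workcell import robot
for c in ("top","side"):
    cv2.imwrite(f"pics/{c}0.png",robot.read_camera(c)[:,:,::-1])
    for l in ("enclosure","stand","probe","reel","wrench","case"):
        for d in robot.silhouettes(c,l)[:3]: 
            b=d["bbox"]; print(c,l,round(d["score"],2),[round(b[0]*640),round(b[1]*400),round(b[2]*640),round(b[3]*400)])
    for l in ("enclosure","seam_start","seam_corner","seam_end","lid_edge","probe_tip","probe","fork_seat","stand"):
        print(c,l,[(round(d["score"],2),round(d["xy"][0]*640,1),round(d["xy"][1]*400,1)) for d in robot.tip_of(c,l)[:3]])
o=robot.get_obs(); print(o)
for c in("top","side","wrist"): k=robot.get_calibration(c); print(k)
E
python3 look.py
```

```text
pics
top enclosure 0.97 [238, 156, 63, 47]
top enclosure 0.7 [393, 216, 83, 63]
top enclosure 0.63 [305, 274, 64, 43]
top stand 0.95 [233, 227, 37, 41]
top probe 0.6 [394, 218, 83, 64]
top probe 0.48 [398, 207, 68, 34]
top probe 0.44 [230, 227, 14, 13]
top reel 0.65 [470, 224, 43, 37]
top wrench 0.56 [300, 137, 26, 55]
top wrench 0.37 [394, 220, 87, 60]
top case 0.94 [148, 214, 52, 41]
top enclosure [(0.89, 237.0, 162.2), (0.85, 389.3, 217.3), (0.82, 303.8, 273.2)]
top seam_start [(0.9, 282.2, 263.9), (0.85, 215.0, 148.7), (0.74, 358.1, 199.4)]
top seam_corner [(0.8, 284.1, 294.3), (0.7, 363.5, 241.1), (0.7, 215.1, 173.3)]
top seam_end [(0.89, 262.2, 167.7), (0.79, 427.4, 236.2), (0.62, 332.1, 292.5)]
top lid_edge [(0.87, 238.8, 170.3), (0.78, 401.8, 222.5), (0.77, 305.2, 291.0)]
top probe_tip []
top probe [(0.75, 229.2, 226.2), (0.61, 391.7, 216.3)]
top fork_seat [(0.49, 299.3, 139.6)]
top stand [(0.92, 234.7, 225.5)]
side enclosure 0.91 [316, 166, 56, 45]
side enclosure 0.72 [280, 260, 79, 74]
side enclosure 0.56 [393, 270, 105, 94]
side stand 0.76 [267, 192, 44, 52]
side stand 0.5
[... 2273 characters left out ...]
  [-0.0208303 , -0.72060997, -0.69302768,  1.02128824],
       [ 0.        ,  0.        ,  0.        ,  1.        ]])}
{'K': array([[329.61263649,   0.        , 323.32694941],
       [  0.        , 329.61263649, 197.67348411],
       [  0.        ,   0.        ,   1.        ]]), 'D': array([0.00573119, 0.        , 0.        , 0.        , 0.        ]), 'T': array([[ 4.39795979e-01,  8.61382604e-01,  2.54164330e-01,
         1.55876459e-01],
       [ 8.98097461e-01, -4.21605882e-01, -1.25177598e-01,
         4.82507522e-01],
       [-6.68628850e-04,  2.83316944e-01, -9.59026101e-01,
         3.73917078e-01],
       [ 0.00000000e+00,  0.00000000e+00,  0.00000000e+00,
         1.00000000e+00]])}
```

View both.

```bash
cd pics; python3 -c "
import cv2
cv2.imwrite('t1.png',cv2.resize(cv2.imread('top0.png')[100:320,110:510],(800,440),interpolation=2))
cv2.imwrite('s1.png',cv2.resize(cv2.imread('side0.png')[100:370,190:530],None,fx=2.2,fy=2.2,interpolation=2))"
```

```text
(no output)
```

View pics/t1.png

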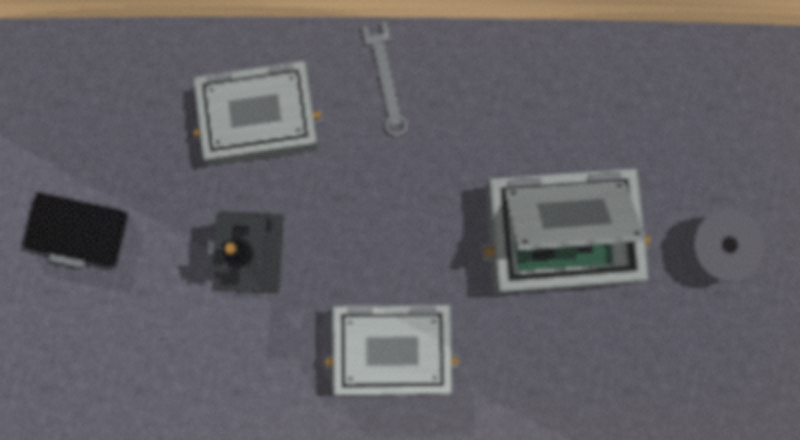

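View pics/s1.png

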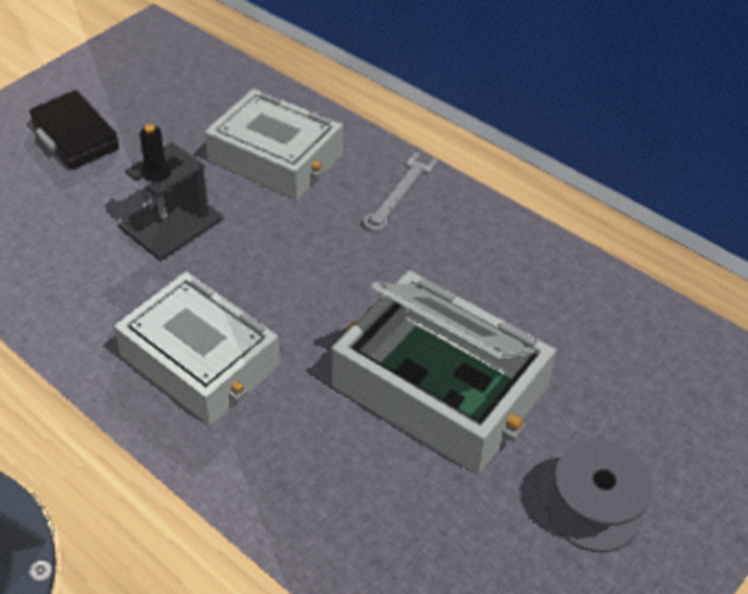

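```bash
cat > h.py <<'E'
import numpy as np, cv2
from scipy.optimize import least_squares
from workcell import robot
def proj(cal,P):
    R=cal["T"][:3,:3].T; t=-R@cal["T"][:3,3]
    return cv2.projectPoints(np.atleast_2d(np.float64(P)),cv2.Rodrigues(R)[0],t,cal["K"],cal["D"])[0][:,0]
def onplane(cal,uv,z):
    p=cv2.undistortPoints(np.float64(uv).reshape(-1,1,2),cal["K"],cal["D"])[:,0]
    d=np.c_[p,np.ones(len(p))]@cal["T"][:3,:3].T; c=cal["T"][:3,3]
    return c+d*((z-c[2])/d[:,2])[:,None]
def place(p,P):
    c,s=np.cos(p[2]),np.sin(p[2]); P=np.atleast_2d(P)
    return np.c_[p[0]+c*P[:,0]-s*P[:,1],p[1]+s*P[:,0]+c*P[:,1],P[:,2]]
def fit(obs,p0):  # obs: list of (cal, Plocal(m), uv)
    def f(p): return np.concatenate([(proj(c,place(p,P))-uv).ravel() for c,P,uv in obs])
    r=least_squares(f,p0,loss="soft_l1",f_scale=2); return r.x,f(r.x).round(1)
S,C,E=[.04,.085,.07],[-.06,.085,.07],[-.06,-.085,.07]
def yaw(R): return np.degrees(R)
E
python3 - <<'E'
from h import *
t,s=robot.get_calibration("top"),robot.get_calibration("side")
x,r=fit([(t,np.array([S,C,E]),np.array([[358.1,199.4],[363.5,241.1],[427.4,236.2]])),(s,np.array([C,E]),np.array([[349.1,254],[409.3,288.8]]))],[.35,-.15,0])
print(x,np.degrees(x[2]),r)
# lid edge angle
for a in np.arange(.3,.8,.1):
    P=[.06-.117*np.cos(a)-.003*np.sin(a),0,.067+.117*np.sin(a)+.003*np.cos(a)]
    print(a,proj(t,place(x,P)))
# stand: top of stub in top view
print(onplane(t,[[229.2,226.2]],.1),onplane(t,[[110+230/2,100+248/2]],.174),onplane(t,[[234.7,225.5]],0))
print(onplane(s,[[263.1,177]],.1),onplane(s,[[190+150/2.2,100+129/2.2]],.174),onplane(s,[[269.5,203.3]],0))
for l in ("probe","fork_seat","stand"):pass
E
```

```text
[ 0.55588712 -0.23544837  0.08350386] 4.784419018953143 [ 1.8  2.2 -0.1 -2.2 -1.3 -2.7  0.   1.1 -1.3  0.5]
0.3 [[397.17974625 232.43871338]]
0.4 [[397.8386609 230.6587087]]
0.5 [[398.42749613 228.44321959]]
0.6000000000000001 [[398.93750952 225.80815047]]
0.7000000000000002 [[399.36064275 222.77591223]]
[[0.51806971 0.19518117 0.1       ]] [[0.51660499 0.1951701  0.174     ]] [[0.52929106 0.1939575  0.        ]]
[[0.52055448 0.19340146 0.1       ]] [[0.51114879 0.190348   0.174     ]] [[0.5233253  0.18507639 0.        ]]
```

Emit:
servo_tool(
  rows=[
    [1,-38.3,-10.1,0,0,0,64],
    [1,-38.3,-10.1,0,0,0,64],
    [1,-38.3,-10.1,0,0,0,64],
    [1,-38.3,-10.1,0,0,0,64],
    [1,-38.3,-10.1,0,0,0,64],
  ],
)

```text
time_s: 2.1
eef_pos: [0.41, 0.2841, 0.2315]
tcp_rot: [180.0, -0.0, 110.6]
contact_force: [-0.1, 1.3, -0.2]
opening: 1.002
finger_force: 0.0
```

```bash
cat > d.py <<'E'
import sys,numpy as np
from scipy.spatial.transform import Rotation as R
from workcell import robot
def delta(x,y,z,yaw=None):
    o=robot.get_obs(); r=R.from_euler("xyz",o["tcp_rot"],degrees=True)
    d=r.inv().apply(np.array([x,y,z])-o["eef_pos"])*100
    w=(r.inv()*R.from_euler("xyz",[180,0,o["tcp_rot"][2] if yaw is None else yaw],degrees=True)).as_rotvec(degrees=True)
    print("t",o["time_s"],"pos",o["eef_pos"].round(4),"rot",o["tcp_rot"].round(2),"q6",o["qpos"][5].round(1),"F",o["contact_force"].round(2),"-> ",d.round(2),w.round(2))
if __name__=="__main__": delta(*map(float,sys.argv[1:]))
E
python3 d.py .52 .19 .231 90
```

```text
t 2.1 pos [0.41   0.2841 0.2315] rot [ 1.7998e+02 -1.0000e-02  1.1063e+02] q6 104.1 F [-0.12  1.31 -0.23] ->  [-12.68   6.98   0.05] [ 2.000e-02 -1.000e-02  2.063e+01]
```

Emit:
servo_tool(
  rows=[
    [1,-4.2,2.3,0,0,0,7],
    [1,-8.4,4.6,0,0,0,14],
    [1,-12.7,7,0,0,0,20.6],
    [1,-12.7,7,0,0,0,20.6],
    [1,-12.7,7,0,0,0,20.6],
  ],
)

```text
time_s: 2.6
eef_pos: [0.52, 0.1914, 0.2309]
tcp_rot: [-180.0, 0.0, 90.3]
contact_force: [-0.1, 0.8, 0.2]
opening: 0.999
finger_force: 0.0
```

```bash
cat > wl.py <<'E'
import sys; from h import *
n=sys.argv[1]; cal=robot.get_calibration("wrist"); im=robot.read_camera("wrist")
cv2.imwrite(f"pics/{n}.png",im[:,:,::-1]); np.save(f"pics/{n}.npy",{k:v for k,v in cal.items()},allow_pickle=True)
for l in sys.argv[2:]:
    print(l,[(round(d["score"],2),round(d["xy"][0]*640,1),round(d["xy"][1]*400,1)) for d in robot.tip_of("wrist",l)[:3]])
E
python3 wl.py w_stand probe probe_tip fork_seat stand; python3 d.py .556 -.235 .231 90
```

```text
probe [(0.87, 321.1, 181.2)]
probe_tip []
fork_seat []
stand [(0.76, 329.3, 160.7), (0.43, 519.2, 301.1)]
t 2.85 pos [0.5189 0.1931 0.2316] rot [ 1.7999e+02 -1.0000e-02  9.0490e+01] q6 109.9 F [-0.11 -0.54 -0.32] ->  [-42.84   3.34   0.05] [ 0.01 -0.01  0.49]
```

View pics/w_stand.png

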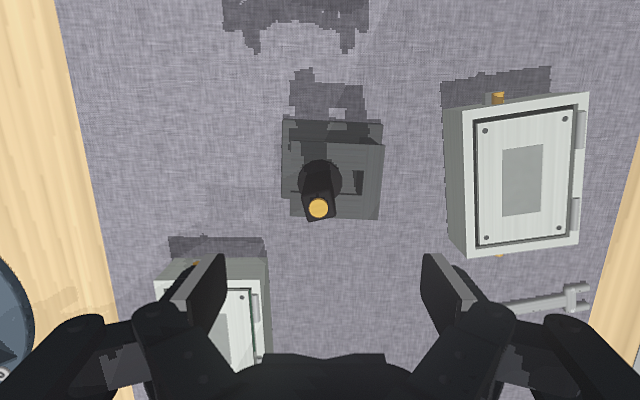

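```bash
python3 - <<'E'
from h import *
im=cv2.imread('pics/w_stand.png'); c=im[95:235,260:400]
cv2.imwrite('pics/w_stand_c.png',cv2.resize(cv2.convertScaleAbs(c,alpha=1.6,beta=10),(780,780)[:1]+(590,) if 0 else (590,590),interpolation=2))
cal=np.load('pics/w_stand.npy',allow_pickle=True).item()
print(onplane(cal,[[318.5,208]],.174),onplane(cal,[[321.1,181.2]],.1))
m=((im[:,:,2]>180)&(im[:,:,0]<110)); m[:150]=0;m[230:]=0;m[:,:290]=0;m[:,345:]=0
v,u=np.nonzero(m);print(u.mean(),v.mean(),len(u)); print(onplane(cal,[[u.mean(),v.mean()]],.174))
E
```

```text
[[0.51781026 0.19920412 0.174     ]] [[0.51885654 0.1987744  0.1       ]]
318.0 207.86770428015564 257
[[0.51749163 0.19929129 0.174     ]]
```

View pics/w_stand_c.png

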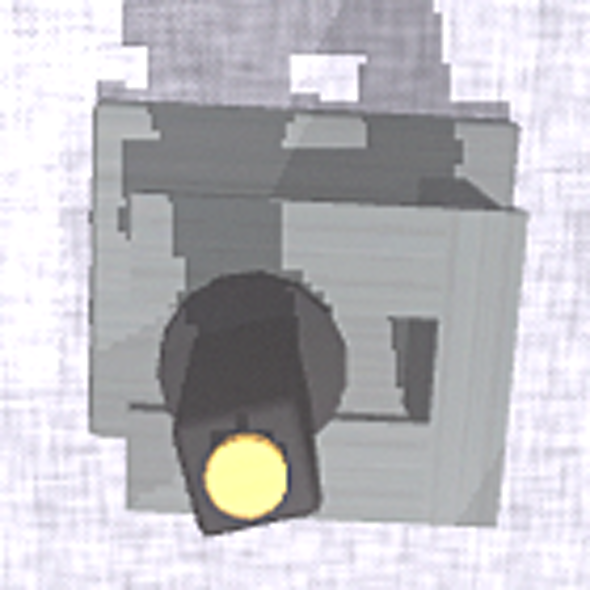

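Emit:
servo_tool(
  rows=[
    [1,-5,0.4,0,0,0,0.5],
    [1,-10,0.8,0,0,0,0.5],
    [1,-15,1.2,0,0,0,0.5],
    [1,-20,1.6,0,0,0,0.5],
    [1,-25,2,0,0,0,0.5],
  ],
)

```text
time_s: 3.35
eef_pos: [0.5408, -0.0579, 0.2318]
tcp_rot: [180.0, 0.0, 90.0]
contact_force: [0.4, 1.1, 0.3]
opening: 0.999
finger_force: 0.0
```

Emit:
servo_tool(
  rows=[
    [0,-5,0.4,0,0,0,0],
    [0,-10,0.8,0,0,0,0],
    [0,-15,1.2,0,0,0,0],
    [0,-17.8,1.4,0,0,0,0],
    [0,-17.8,1.4,0,0,0,0],
  ],
)

```text
time_s: 3.85
eef_pos: [0.5545, -0.2376, 0.2309]
tcp_rot: [-180.0, 0.0, 89.7]
contact_force: [0.2, -0.3, -0.7]
opening: 0.143
finger_force: 0.0
```

```bash
python3 wl.py w_box enclosure seam_start seam_corner seam_end lid_edge; python3 d.py .546 -.236 .16 90
```

```text
enclosure [(0.92, 324.2, 164.6)]
seam_start [(0.95, 361.6, 82.2)]
seam_corner [(0.84, 245.1, 93.1)]
seam_end [(0.72, 271.9, 265.5)]
lid_edge [(0.88, 285.7, 211.2)]
t 4.15 pos [ 0.555  -0.2336  0.2316] rot [179.98   0.    89.97] q6 67.2 F [-1.09 -0.27 -0.33] ->  [-0.24 -0.9   7.16] [ 0.02  0.   -0.03]
```

View pics/w_box.png

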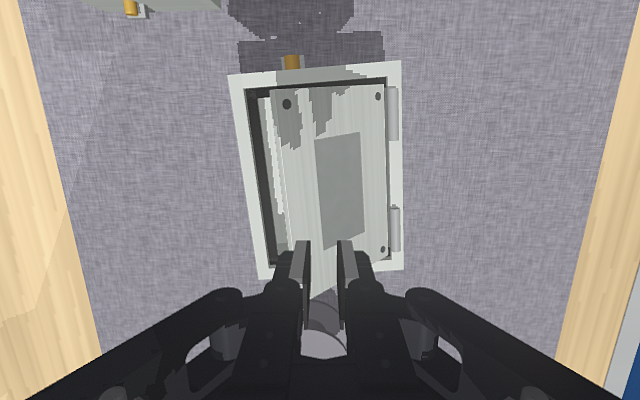

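```bash
python3 - <<'E'
from h import *
cal=np.load('pics/w_box.npy',allow_pickle=True).item()
P=np.array([[-.075,.1,.07],[.075,.1,.07],[.075,-.1,.07],[-.075,-.1,.07]])
uv=np.array([[228,73],[401,60],[404,270],[258,280]],float)
x,r=fit([(cal,P,uv)],[.556,-.235,.08]);print(x,np.degrees(x[2]),r)
x2,r2=fit([(cal,P,uv),(cal,np.array([S,C,E]),np.array([[361.6,82.2],[245.1,93.1],[271.9,265.5]]))],x);print(x2,np.degrees(x2[2]),r2)
print(place(x,[-.01,0,.07]))
for a in np.arange(.3,.8,.1):
    print(a,proj(cal,place(x,[.06-.117*np.cos(a)-.003*np.sin(a),0,.067+.117*np.sin(a)+.003*np.cos(a)])))
c2=np.load('pics/w_stand.npy',allow_pickle=True).item()
k=140/590
h=onplane(c2,np.array([[205,535],[320,510],[303,408],[174,428]])*k+[260,95],.17);print(h)
d=h[1]-h[0];print("handle",np.degrees(np.arctan2(d[1],d[0])), h.mean(0))
pr=onplane(c2,np.array([[130,190],[525,210],[497,525],[127,510]])*k+[260,95],.1);print(pr)
for i,j in((0,1),(3,2)): d=pr[j]-pr[i];print(np.degrees(np.arctan2(d[1],d[0])))
E
python3 d.py .545 -.236 .16 90
```

```text
[ 0.55501755 -0.23658439  0.07055696] 4.042615798698602 [-0.4  1.1  0.8 -0.1 -0.7 -0.5  0.2 -0.8]
[ 0.55498375 -0.23695304  0.07434964] 4.259920348081895 [-0.7  2.   0.3  0.1 -0.4 -0.5  0.6 -0.3 -0.5 -0.1  1.9 -1.4 -0.8  0.2]
[[ 0.54504243 -0.23728937  0.07      ]]
0.3 [[261.07525981 194.24382419]]
0.4 [[263.17693751 197.57539361]]
0.5 [[266.92842844 200.89712156]]
0.6000000000000001 [[272.46686994 204.15314905]]
0.7000000000000002 [[279.90463307 207.27751314]]
[[0.5112601  0.1881773  0.17      ]
 [0.52916251 0.19240978 0.17      ]
 [0.52632775 0.20883941 0.17      ]
 [0.50667084 0.20557483 0.17      ]]
handle 13.301603319513235 [0.5183553  0.19875033 0.17      ]
[[0.49387815 0.23342424 0.1       ]
 [0.57119225 0.22988844 0.1       ]
 [0.56909678 0.16420442 0.1       ]
 [0.49168088 0.16714442 0.1       ]]
-2.6184737497497834
-2.1748563883289727
t 4.15 pos [ 0.555  -0.2336  0.2316] rot [179.98   0.    89.97] q6 67.2 F [-1.09 -0.27 -0.33] ->  [-0.24 -1.    7.16] [ 0.02  0.   -0.03]
```

Emit:
servo_tool(
  rows=[
    [0,-0.2,-1,4,0,0,0],
    [0,-0.2,-1,8,0,0,0],
    [0,-0.2,-1,9,0,0,0],
    [0,-0.2,-1,9.8,0,0,0],
    [0,-0.2,-1,10.6,0,0,0],
  ],
)

```text
time_s: 4.65
eef_pos: [0.5458, -0.2369, 0.1266]
tcp_rot: [179.9, 0.0, 89.9]
contact_force: [1.0, 0.0, 2.0]
opening: -0.0
finger_force: 0.6
```

Emit:
servo_tool(
  rows=[
    [0,0,0,0.8,0,0,0],
    [0,0,0,1.6,0,0,0],
    [0,0,0,2.4,0,0,0],
    [0,0,0,3.2,0,0,0],
    [0,0,0,4,0,0,0],
  ],
)

```text
time_s: 5.15
eef_pos: [0.5447, -0.2369, 0.0847]
tcp_rot: [-180.0, -0.0, 89.9]
contact_force: [-0.9, -0.1, 1.5]
opening: 0.001
finger_force: 0.6
```

Emit:
servo_tool(
  rows=[
    [0,0,0,0.5,0,0,0],
    [0,0,0,0.9,0,0,0],
    [0,0,0,1.2,0,0,0],
    [0,0,0,1.4,0,0,0],
    [0,0,0,1.5,0,0,0],
  ],
)

```text
time_s: 5.65
eef_pos: [0.5448, -0.2369, 0.0702]
tcp_rot: [180.0, 0.0, 89.9]
contact_force: [-0.3, -0.0, 0.8]
opening: 0.001
finger_force: 0.5
```

Emit:
servo_tool(
  rows=[
    [0,0,0,0.1,0,0,0],
    [0,0,0,0.15,0,0,0],
    [0,0,0,0.2,0,0,0],
    [0,0,0,0.25,0,0,0],
    [0,0,0,0.25,0,0,0],
  ],
)

```text
time_s: 6.15
eef_pos: [0.545, -0.237, 0.0697]
tcp_rot: [179.9, 0.0, 89.9]
contact_force: [-11.7, 5.1, 26.9]
opening: 0.0
finger_force: 13.9
```

Emit:
servo_tool(
  rows=[
    [0,0,0,-2,0,0,0],
    [0,0,0,-6,0,0,0],
    [0,-1,0,-11,0,0,0],
    [0,-4,0.5,-16.5,0,0,0],
    [0,-4,0.5,-16.5,0,0,0],
  ],
)

```text
time_s: 6.65
eef_pos: [0.5511, -0.279, 0.2381]
tcp_rot: [179.6, 0.2, 89.8]
contact_force: [0.8, 0.6, -0.3]
opening: -0.002
finger_force: 0.0
```

```bash
python3 wl.py w_box2 seam_start seam_corner seam_end lid_edge; python3 d.py .518 .1985 .25 102;python3 -c "
import cv2
cv2.imwrite('pics/w_box2c.png',cv2.resize(cv2.imread('pics/w_box2.png')[0:270,200:440],None,fx=2.2,fy=2.2,interpolation=2))"
```

```text
seam_start [(0.62, 362.2, 29.6)]
seam_corner [(0.74, 250.4, 42.7)]
seam_end [(0.9, 272.7, 223.2)]
lid_edge [(0.74, 263.7, 142.4)]
t 6.9 pos [ 0.5492 -0.2763  0.2313] rot [-1.799e+02 -6.000e-02  8.988e+01] q6 63.4 F [-0.02  0.32  0.55] ->  [47.47 -3.22 -1.81] [ -0.09  -0.07 -12.12]
```

View pics/w_box2c.png

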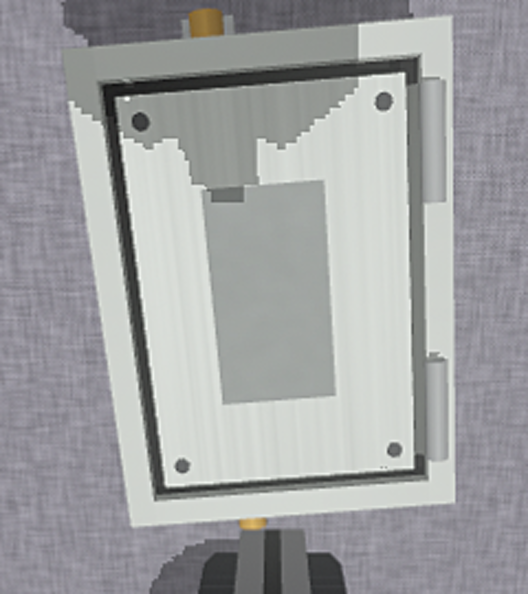

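```bash
python3 - <<'E'
from h import *
cal=np.load('pics/w_box2.npy',allow_pickle=True).item()
P=np.array([[-.075,.1,.07],[.075,.1,.07],[.075,-.1,.07],[-.075,-.1,.07],C,E])
uv=np.array([[65,48],[450,15],[455,502],[133,526],[109.5,88],[161,494]],float)/2.2+[200,0]
x,r=fit([(cal,P,uv)],[.556,-.235,.08]);print(x,np.degrees(x[2]),r)
# settled image, subpixel shift against old one
c2=robot.get_calibration("wrist"); im2=cv2.cvtColor(robot.read_camera("wrist"),cv2.COLOR_RGB2GRAY)
im1=cv2.imread('pics/w_box2.png',0)
p1=np.float32(uv).reshape(-1,1,2)
p2,st,e=cv2.calcOpticalFlowPyrLK(im1,im2,p1,None,winSize=(21,21))
print((p2-p1)[:,0].round(1),st.ravel())
x2,r2=fit([(c2,P,p2[:,0])],x);print(x2,np.degrees(x2[2]),r2)
t,s=robot.get_calibration("top"),robot.get_calibration("side")
print(proj(t,place(x2,[S,C,E])),proj(s,place(x2,[C,E])))
# side/top corner refs
xx=(x+x2)/2
print(place(x2,[S,C,E]))
E
```

```text
[ 0.55568277 -0.23670261  0.0739825 ] 4.2388848033166155 [-0.8  0.1  2.  -0.1  0.6  0.2 -0.3  0.2 -0.8 -0.1 -0.2 -0. ]
[[1.9 3.4]
 [5.7 2.8]
 [4.8 6.2]
 [2.1 5.8]
 [2.7 3.3]
 [2.4 5.7]] [1 1 1 1 1 1]
[ 0.55552271 -0.23669315  0.07503022] 4.298914997910386 [-0.4 -0.   1.7 -0.2  0.5  0.2 -0.3  0.3 -1.1  0.1 -0.2  0. ]
[[360.41890965 201.44390732]
 [363.64564397 238.76101439]
 [426.43092641 233.95606665]] [[349.41953547 255.16386267]
 [407.99028377 289.74047778]]
[[ 0.58903858 -0.1489339   0.07      ]
 [ 0.48931993 -0.15642988  0.07      ]
 [ 0.5020631  -0.3259516   0.07      ]]
```

Emit:
servo_tool(
  rows=[
    [0.8,5,-0.3,-0.3,0,0,-1.2],
    [0.8,10,-0.7,-0.6,0,0,-2.4],
    [0.8,15,-1,-1,0,0,-3.6],
    [0.8,20,-1.3,-1.4,0,0,-4.8],
    [0.8,25,-1.7,-1.8,0,0,-6],
  ],
)

```text
time_s: 7.45
eef_pos: [0.532, -0.0258, 0.2498]
tcp_rot: [-179.9, -0.0, 95.9]
contact_force: [0.9, 0.9, 0.3]
opening: 0.798
finger_force: 0.0
```

Emit:
servo_tool(
  rows=[
    [0.8,5,0.2,0,0,0,-1.2],
    [0.8,10,0.5,0,0,0,-2.4],
    [0.8,15,0.7,0,0,0,-3.6],
    [0.8,20,0.9,0,0,0,-4.8],
    [0.8,22,1,0,0,0,-6],
  ],
)

```text
time_s: 7.95
eef_pos: [0.519, 0.1957, 0.2494]
tcp_rot: [-179.9, -0.0, 102.1]
contact_force: [0.3, -0.8, 0.1]
opening: 0.802
finger_force: 0.0
```

```bash
python3 wl.py w_stand2 probe; python3 d.py .518 .1985 .20 102
```

```text
probe [(0.93, 322.7, 176.3)]
t 8.05 pos [0.5194 0.1947 0.2492] rot [-1.7987e+02 -1.0000e-02  1.0215e+02] q6 98.4 F [ 0.28 -0.35  0.27] ->  [ 0.4  -0.04  4.92] [-0.13 -0.01  0.15]
```

```bash
python3 - <<'E'
from h import *
im=cv2.imread('pics/w_stand2.png'); cal=np.load('pics/w_stand2.npy',allow_pickle=True).item()
m=((im[:,:,2]>180)&(im[:,:,0]<110)); u0,v0=proj(cal,[.5177,.199,.174])[0]; v,u=np.nonzero(m); k=np.hypot(u-u0,v-v0)<25; print(u0,v0,k.sum(),u[k].mean(),v[k].mean(),onplane(cal,[[u[k].mean(),v[k].mean()]],.174), onplane(cal,[[322.7,176.3]],.1))
c=im[90:250,240:400]; cv2.imwrite('pics/w_stand2c.png',cv2.resize(cv2.convertScaleAbs(c,alpha=2,beta=10),(590,590),interpolation=2))
E
```

```text
320.9213508840919 205.32647352436788 221 320.72850678733033 204.90950226244343 [[0.51750602 0.1992692  0.174     ]] [[0.51774748 0.20295477 0.1       ]]
```

View pics/w_stand2c.png

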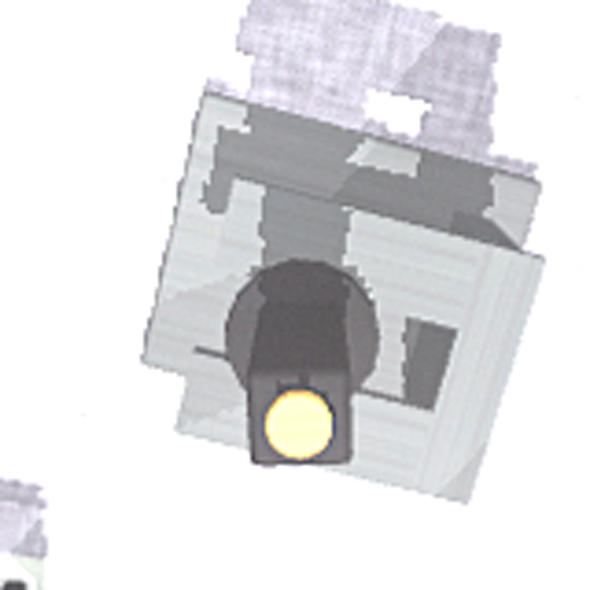

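Emit:
servo_tool(
  rows=[
    [0.7,0.5,-0.1,2,0,0,0],
    [0.7,0.5,-0.1,5.5,0,0,0],
    [0.7,0.5,-0.1,9,0,0,0],
    [0.7,0.5,-0.1,12,0,0,0],
    [0.7,0.5,-0.1,12.5,0,0,0],
  ],
)

```text
time_s: 8.55
eef_pos: [0.5161, 0.195, 0.1219]
tcp_rot: [-179.6, 0.1, 101.8]
contact_force: [-0.0, -0.2, 0.4]
opening: 0.7
finger_force: 0.0
```

Emit:
servo_tool(
  rows=[
    [0.4,0,0,0,0,0,0],
    [0,0,0,0,0,0,0],
    [0,0,0,0,0,0,0],
    [0,0,0,0,0,0,0],
    [0,0,0,0,0,0,0],
  ],
)

```text
time_s: 9.05
eef_pos: [0.5195, 0.1967, 0.1269]
tcp_rot: [179.9, -0.0, 101.9]
contact_force: [-1.7, 0.3, 7.5]
opening: 0.228
finger_force: 60.0
```

```bash
python3 d.py .5175 .1993 .23 102
```

```text
t 9.05 pos [0.5195 0.1967 0.1269] rot [ 1.7988e+02 -2.0000e-02  1.0187e+02] q6 98.9 F [-1.73  0.29  7.5 ] ->  [  0.3   -0.12 -10.31] [ 0.12 -0.02 -0.13]
```

Emit:
servo_tool(
  rows=[
    [0,0,0,0,0,0,0],
    [0,0,0,0,0,0,0],
    [0,0,0,0,0,0,0],
  ],
)

```text
time_s: 9.35
eef_pos: [0.5195, 0.1967, 0.1269]
tcp_rot: [179.9, -0.0, 101.9]
contact_force: [-0.3, -0.1, 8.1]
opening: 0.225
finger_force: 60.0
```

```bash
python3 d.py .5175 .1993 .23 102; python3 d.py .5175 .1993 .23 102; python3 wl.py w_grip probe; python3 d.py .5175 .1993 .23 102
```

```text
t 9.35 pos [0.5195 0.1967 0.1269] rot [ 1.7988e+02 -1.0000e-02  1.0187e+02] q6 98.9 F [-0.33 -0.09  8.05] ->  [  0.3   -0.12 -10.31] [ 0.12 -0.01 -0.13]
t 9.35 pos [0.5195 0.1967 0.1269] rot [ 1.7988e+02 -1.0000e-02  1.0187e+02] q6 98.9 F [-0.33 -0.09  8.05] ->  [  0.3   -0.12 -10.31] [ 0.12 -0.01 -0.13]
probe [(0.87, 323.3, 232.0)]
t 9.45 pos [0.5195 0.1967 0.1269] rot [ 1.7988e+02 -1.0000e-02  1.0187e+02] q6 98.9 F [-0.9   0.55  7.24] ->  [  0.3   -0.12 -10.31] [ 0.12 -0.01 -0.13]
```

View pics/w_grip.png

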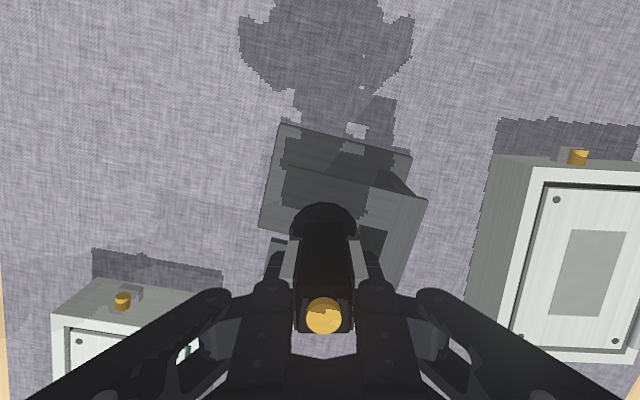

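```bash
python3 - <<'E'
from h import *
im=cv2.imread('pics/w_grip.png'); cal=np.load('pics/w_grip.npy',allow_pickle=True).item()
m=((im[:,:,2]>150)&(im[:,:,0]<110)); v,u=np.nonzero(m); k=np.hypot(u-323,v-316)<25; 
print(k.sum(),u[k].min(),u[k].max(),v[k].min(),v[k].max()); c=[(u[k].min()+u[k].max())/2,(v[k].min()+v[k].max())/2]
print(c,onplane(cal,[c],.174))
E
```

```text
689 306 341 309 333
[np.float64(323.5), np.float64(321.0)] [[0.52040487 0.19851901 0.174     ]]
```

Emit:
servo_tool(
  rows=[
    [0,0,0,-1,0,0,0],
    [0,0,0,-3,0,0,0],
    [0,0,0,-6,0,0,0],
    [0,0,0,-9,0,0,0],
    [0,0,0,-10.5,0,0,0],
  ],
)

```text
time_s: 9.95
eef_pos: [0.5194, 0.1967, 0.2342]
tcp_rot: [179.8, -0.0, 101.9]
contact_force: [-0.1, -0.1, -0.8]
opening: 0.225
finger_force: 59.0
```

```bash
python3 wl.py w_lift probe_tip; python3 d.py .5175 .1993 .23 94
```

```text
probe_tip [(0.65, 325.6, 193.5)]
t 10.05 pos [0.5198 0.1968 0.2335] rot [ 1.7976e+02 -4.0000e-02  1.0187e+02] q6 98.9 F [-0.29 -0.8  -1.73] ->  [ 0.29 -0.18  0.35] [ 0.23 -0.05  7.87]
```

```bash
python3 - <<'E'
from h import *
cal=np.load('pics/w_lift.npy',allow_pickle=True).item()
print(onplane(cal,[[325.6,193.5]],.127+.003), proj(cal,[[.5198,.1968,.1266],[.5198,.199,.1266]]))
im=cv2.imread('pics/w_lift.png');cv2.imwrite('pics/w_lift_c.png',cv2.resize(cv2.convertScaleAbs(im[130:350,220:430],alpha=1.8),None,fx=2.7,fy=2.7,interpolation=2))
E
```

```text
[[0.52180501 0.20116663 0.13      ]] [[321.94029573 197.03403497]
 [322.50879681 194.41648383]]
```

View pics/w_lift_c.png

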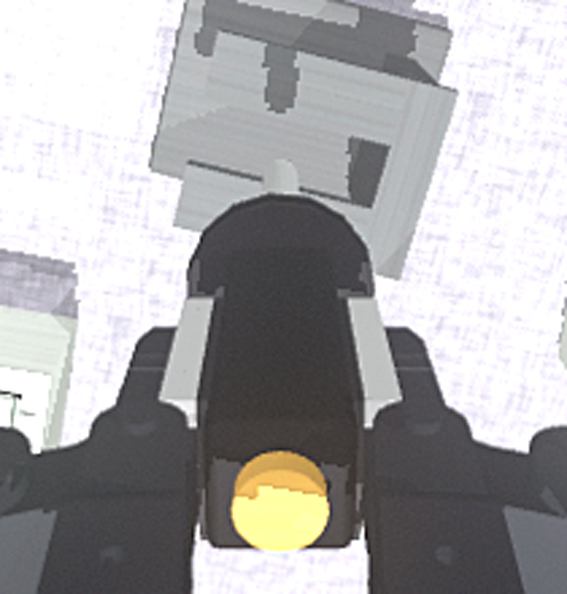

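```bash
python3 - <<'E'
from h import *
from scipy.spatial.transform import Rotation as R
cal=np.load('pics/w_lift.npy',allow_pickle=True).item()
tcp=np.array([.5198,.1968,.2335]); r=R.from_euler("xyz",[179.76,-.04,101.87],degrees=True)
z=.2335-.1069+.08+.074
print("stub", r.inv().apply(onplane(cal,[[323.7,316],[323.7,317.5]],z)-tcp)*1000)
sph=np.random.default_rng(0).normal(size=(20000,3)); sph=sph/np.linalg.norm(sph,axis=1)[:,None]*.005
for a in (0,.001,.002,.003,.004):
    c=tcp+r.apply([a,0,.1069-.005]); p=proj(cal,c+sph); print(a,p[:,1].min().round(1),p[:,0].min().round(1),p[:,0].max().round(1))
    # collar (circle r19, at top z +6mm): topmost
    th=np.linspace(0,6.28,200); q=tcp+r.apply(np.c_[a+.019*np.cos(th),.019*np.sin(th),0*th+.0269-.006]); print("  collar",proj(cal,q)[:,1].min().round(1),proj(cal,q)[:,0].min().round(1),proj(cal,q)[:,0].max().round(1))
E
```

```text
stub [[  3.06081789   1.08393679 -47.09374741]
 [  2.46522121   1.08379694 -47.0941638 ]]
0 192.3 316.0 328.9
  collar 208.5 286.7 357.0
0.001 191.1 316.0 328.9
  collar 206.6 286.6 357.0
0.002 189.8 316.0 328.9
  collar 204.8 286.6 357.1
0.003 188.6 316.0 328.9
  collar 203.0 286.5 357.1
0.004 187.3 316.0 328.9
  collar 201.2 286.4 357.2
```

```bash
python3 d.py .5881 -.1522 .203 94.3
```

```text
t 10.05 pos [0.5198 0.1968 0.2335] rot [ 1.7976e+02 -4.0000e-02  1.0187e+02] q6 98.9 F [-0.29 -0.8  -1.73] ->  [-35.56  -0.51   3.03] [ 0.23 -0.05  7.57]
```

Emit:
servo_tool(
  rows=[
    [0,-4,0,0,0,0,1],
    [0,-8,-0.1,0,0,0,2],
    [0,-12,-0.2,0,0,0,3],
    [0,-16,-0.3,0,0,0,4],
    [0,-20,-0.3,0.5,0,0,5],
  ],
)

```text
time_s: 10.55
eef_pos: [0.5569, -0.0015, 0.2255]
tcp_rot: [-180.0, -0.0, 96.8]
contact_force: [1.0, -0.1, -1.2]
opening: 0.226
finger_force: 59.0
```

Emit:
servo_tool(
  rows=[
    [0,-4,-0.4,0.5,0,0,0.5],
    [0,-8,-0.8,1,0,0,1],
    [0,-12,-1.2,1.5,0,0,1.5],
    [0,-14.5,-1.4,2,0,0,2.5],
    [0,-15.5,-1.5,2.5,0,0,2.5],
  ],
)

```text
time_s: 11.05
eef_pos: [0.56, -0.1578, 0.1995]
tcp_rot: [-179.9, -0.0, 94.2]
contact_force: [0.3, 0.2, -1.8]
opening: 0.229
finger_force: 59.0
```

Emit:
servo_tool(
  rows=[
    [0,0,0,0,0,0,0],
    [0,0,0,0,0,0,0],
  ],
)

```text
time_s: 11.25
eef_pos: [0.5604, -0.1546, 0.2005]
tcp_rot: [-180.0, -0.0, 94.4]
contact_force: [0.5, 0.2, -1.1]
opening: 0.227
finger_force: 59.0
```

```bash
python3 wl.py w_pre probe_tip seam_start; python3 d.py .5881 -.1522 .190 94.3; python3 -c "
import cv2
cv2.imwrite('pics/w_pre_c.png',cv2.resize(cv2.imread('pics/w_pre.png')[130:330,220:480],None,fx=3,fy=2.95,interpolation=2))"
```

```text
probe_tip [(0.77, 324.7, 193.6)]
seam_start [(0.83, 353.6, 185.5)]
t 11.4 pos [ 0.5608 -0.1544  0.201 ] rot [179.98  -0.    94.46] q6 70.1 F [-0.41  0.69 -1.2 ] ->  [0.   2.74 1.1 ] [ 0.02 -0.    0.16]
```

View pics/w_pre_c.png

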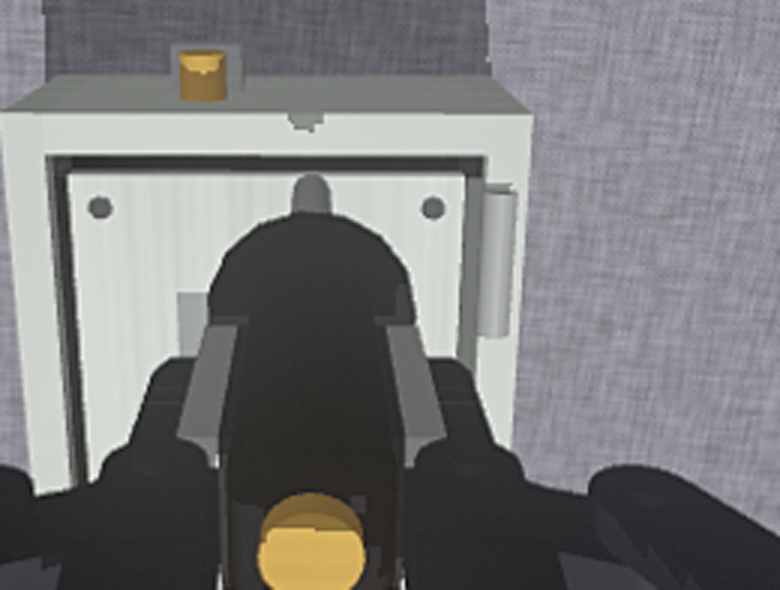

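```bash
python3 - <<'E'
from h import *
from scipy.spatial.transform import Rotation as R
cal=np.load('pics/w_pre.npy',allow_pickle=True).item()
f=lambda a:np.array(a,float)/[3,2.95]+[220,130]
P=np.array([[-.075,.1,.07],[.075,.1,.07],C])
tcp=np.array([.5608,-.1544,.2010]); r=R.from_euler("xyz",[180,0,94.46],degrees=True)
x,res=fit([(cal,P,f([[5,112],[531,115],[58,164]]))],[.5555,-.2367,.0745]);print(x,np.degrees(x[2]),res)
s=place([.5555,-.2367,.0740],[S,C,E]); print(proj(cal,s), f([[58,164]]))
print(place(x,[S,C,E]))
sph=np.random.default_rng(0).normal(size=(20000,3)); sph=sph/np.linalg.norm(sph,axis=1)[:,None]*.005
b=f([[311,173]])[0]; print("ball obs",b)
for a in (0,.002,.004):
  p=proj(cal,tcp+r.apply([a,.0012,.1069-.005])+sph); print(a,p[:,1].min(),p[:,0].min(),p[:,0].max())
print("ball u obs",f([[293,0],[330,0]])[:,0])
E
```

```text
[ 0.55534493 -0.23686158  0.0714793 ] 4.095462280160482 [-1.4  0.2  1.5  0.1 -0.  -0.1]
[[356.23655092 185.83831706]
 [239.2455748  185.51313306]
 [251.043517   350.30222106]] [[239.33333333 185.59322034]]
[[ 0.58917221 -0.1492219   0.07      ]
 [ 0.48942757 -0.15636374  0.07      ]
 [ 0.50156871 -0.32592964  0.07      ]]
ball obs [323.66666667 188.6440678 ]
0 192.81027111952005 317.6903575795987 330.6280254096639
0.002 190.31192931307203 317.674044475181 330.6405965058118
0.004 187.80239021877367 317.65765465623895 330.6532286612657
ball u obs [317.66666667 330.        ]
```

Emit:
servo_tool(
  rows=[
    [0,0,1,0.5,0,0,0.1],
    [0,0,2,1,0,0,0.2],
    [0,0,2.7,1.5,0,0,0.2],
    [0,0,2.8,1.6,0,0,0.2],
    [0,0,2.8,1.6,0,0,0.2],
  ],
)

```text
time_s: 11.9
eef_pos: [0.5886, -0.1533, 0.1841]
tcp_rot: [-179.9, -0.0, 94.2]
contact_force: [-0.4, 0.0, -0.6]
opening: 0.225
finger_force: 58.9
```

Emit:
servo_tool(
  rows=[
    [0,0,0,0,0,0,0],
    [0,0,0,0,0,0,0],
  ],
)

```text
time_s: 12.1
eef_pos: [0.5884, -0.1536, 0.185]
tcp_rot: [180.0, 0.0, 94.2]
contact_force: [-0.1, -0.2, -2.0]
opening: 0.23
finger_force: 58.9
```

```bash
python3 d.py .5883 -.1524 .178 94.2;
```

```text
t 12.1 pos [ 0.5884 -0.1536  0.185 ] rot [1.7998e+02 1.0000e-02 9.4160e+01] q6 71.2 F [-0.09 -0.18 -1.95] ->  [ 0.12 -0.01  0.7 ] [ 0.02  0.01 -0.04]
```

Emit:
servo_tool(
  rows=[
    [0,0.1,0.1,0.2,0,0,0],
    [0,0.1,0.2,0.4,0,0,0],
    [0,0.1,0.2,0.6,0,0,0],
    [0,0.1,0.2,0.7,0,0,0],
    [0,0.1,0.2,0.7,0,0,0],
  ],
)

```text
time_s: 12.6
eef_pos: [0.5903, -0.1523, 0.1775]
tcp_rot: [-180.0, -0.0, 94.2]
contact_force: [-1.0, 0.3, -1.3]
opening: 0.224
finger_force: 58.9
```

```bash
python3 d.py .5883 -.1524 .178 94.2; python3 wl.py w_start probe_tip seam_start; python3 -c "
import cv2
cv2.imwrite('pics/w_start_c.png',cv2.resize(cv2.imread('pics/w_start.png')[140:240,260:390],None,fx=5,fy=5,interpolation=2))"
```

```text
t 12.6 pos [ 0.5903 -0.1523  0.1775] rot [-1.7998e+02 -1.0000e-02  9.4170e+01] q6 71.4 F [-0.99  0.32 -1.28] ->  [ 0.01 -0.2  -0.05] [-0.02 -0.01 -0.03]
probe_tip [(0.78, 323.6, 191.9)]
seam_start [(0.98, 321.1, 195.7), (0.67, 548.5, 9.3)]
```

View pics/w_start_c.png

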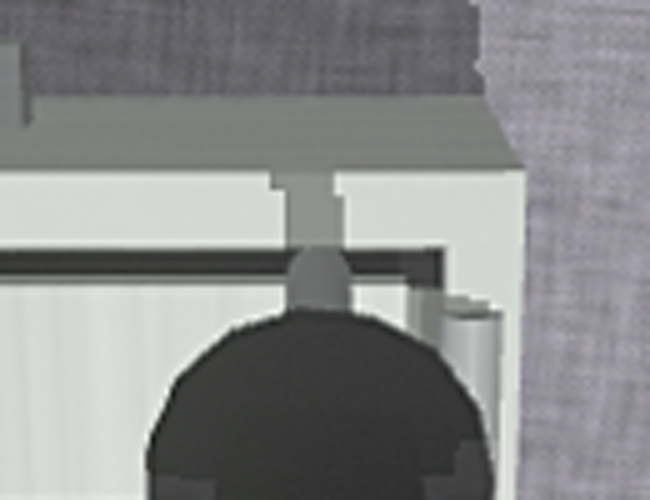

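Emit:
servo_tool(
  rows=[
    [0,0,-0.2,0,0,0,0],
    [0,0,-0.6,0,0,0,0],
    [0,0,-1,0,0,0,0],
    [0,0,-1.4,0,0,0,0],
    [0,0,-1.8,0,0,0,0],
  ],
)

```text
time_s: 13.25
eef_pos: [0.5721, -0.1537, 0.1778]
tcp_rot: [180.0, 0.0, 94.2]
contact_force: [0.2, 1.2, -0.8]
opening: 0.223
finger_force: 58.9
```

Emit:
servo_tool(
  rows=[
    [0,0,-0.4,0,0,0,0],
    [0,0,-0.8,0,0,0,0],
    [0,0,-1.2,0,0,0,0],
    [0,0,-1.6,0,0,0,0],
    [0,0,-2,0,0,0,0],
  ],
)

```text
time_s: 13.75
eef_pos: [0.5522, -0.1551, 0.1777]
tcp_rot: [180.0, 0.0, 94.2]
contact_force: [-0.1, -0.1, -0.5]
opening: 0.227
finger_force: 58.9
```

```bash
cat > e.py <<'E'
# seam error of the tip in box frame (mm)
import numpy as np
from workcell import robot
from scipy.spatial.transform import Rotation as R
o=robot.get_obs(); t=o["eef_pos"]+R.from_euler("xyz",o["tcp_rot"],degrees=True).apply([.0033,.001,.1069])
p=R.from_euler("z",-.0735).apply(t-[.5555,-.2367,0])*1000
print("tip in box",p.round(1),"rot",o["tcp_rot"].round(2),"F",o["contact_force"].round(1),o["time_s"])
E
python3 e.py
```

```text
tip in box [ 3.7 84.9 70.8] rot [180.     0.    94.17] F [-0.1 -0.1 -0.5] 13.75
```

Emit:
servo_tool(
  rows=[
    [0,0,-0.4,0,0,0,0],
    [0,0,-0.8,0,0,0,0],
    [0,0,-1.2,0,0,0,0],
    [0,0,-1.6,0,0,0,0],
    [0,0,-2,0,0,0,0],
  ],
)

```text
time_s: 14.25
eef_pos: [0.5323, -0.1565, 0.1777]
tcp_rot: [-180.0, 0.0, 94.2]
contact_force: [0.3, -0.2, -1.5]
opening: 0.226
finger_force: 58.9
```

Emit:
servo_tool(
  rows=[
    [0,0,-0.4,0,0,0,0],
    [0,0,-0.8,0,0,0,0],
    [0,0,-1.2,0,0,0,0],
    [0,0,-1.6,0,0,0,0],
    [0,0,-2,0,0,0,0],
  ],
)

```text
time_s: 14.75
eef_pos: [0.5123, -0.158, 0.1777]
tcp_rot: [180.0, 0.0, 94.2]
contact_force: [-0.1, -0.6, -1.0]
opening: 0.225
finger_force: 58.9
```

```bash
python3 e.py
```

```text
tip in box [-36.3  84.9  70.8] rot [180.     0.    94.17] F [-0.1 -0.6 -1. ] 14.75
```

Emit:
servo_tool(
  rows=[
    [0,0,-0.4,0,0,0,0],
    [0,0,-0.8,0,0,0,0],
    [0,0,-1.2,0,0,0,0],
    [0,0,-1.6,0,0,0,0],
    [0,0,-2,0,0,0,0],
  ],
)

```text
time_s: 15.25
eef_pos: [0.4923, -0.1595, 0.1777]
tcp_rot: [-180.0, -0.0, 94.2]
contact_force: [-0.3, 0.2, -1.1]
opening: 0.226
finger_force: 58.9
```

Emit:
servo_tool(
  rows=[
    [0,0,-0.3,0,0,0,0],
    [0,0,-0.4,0,0,0,0],
    [0,0,-0.4,0,0,0,0],
  ],
)

```text
time_s: 15.55
eef_pos: [0.4887, -0.1598, 0.1778]
tcp_rot: [180.0, 0.0, 94.2]
contact_force: [-0.3, -0.2, -0.9]
opening: 0.229
finger_force: 58.9
```

```bash
python3 e.py; python3 - <<'E'
from h import *
cal=robot.get_calibration("wrist"); im=robot.read_camera("wrist"); cv2.imwrite('pics/w_corner.png',im[:,:,::-1])
for l in("probe_tip","seam_corner"): print(l,[(d["score"],np.array(d["xy"])*[640,400]) for d in robot.tip_of("wrist",l)[:2]])
x=[.5555,-.2367,.0735]; print(proj(cal,place(x,[S,C,E])))
g=cv2.cvtColor(im,cv2.COLOR_RGB2GRAY)
# columns left/right of ball: dark band row profile
for u in (345,360): print(u,g[170:215,u])
for v in (240,280): print(v,list(g[v,285:340]))
E
```

```text
tip in box [-60.   84.9  70.9] rot [1.7999e+02 1.0000e-02 9.4170e+01] F [-0.3 -0.2 -0.9] 15.55
probe_tip [(0.86, array([322.688, 191.8  ]))]
seam_corner [(0.89, array([325.888, 193.6  ]))]
[[450.27347646 192.9032388 ]
 [323.35857515 193.04027594]
 [323.60264744 368.22137432]]
345 [122 122 122 116 164 212 212 209 209 210 209 209 209 210 210 210 210 212
 221 168  77  55  62  59  52 121 114 201 213 212 211 210 210 210 210 211
 212 219 205 102  45  55  59  59  59]
360 [124 123 122 115 165 212 212 209 209 209 209 210 210 210 210 210 210 212
 221 165  75  58  63  64  56 119 113 203 213 211 210 211 211 210 211 210
 211 211 211 212 212 212 212 212 213]
240 [np.uint8(148), np.uint8(142), np.uint8(146), np.uint8(124), np.uint8(75), np.uint8(78), np.uint8(82), np.uint8(81), np.uint8(83), np.uint8(82), np.uint8(82), np.uint8(83), np.uint8(84), np.uint8(81), np.uint8(55), np.uint8(48), np.uint8(48), np.uint8(46), np.uint8(41), np.uint8(43), np.uint8(43), np.uint8(42), np.uint8(43), np.uint8(43), np.uint8(42), np.uint8(43), np.uint8(42), np.uint8(42), np.uint8(43), np.uint8(43), np.uint8(44), np.u
[... 413 characters left out ...]
.uint8(134), np.uint8(136), np.uint8(111), np.uint8(37), np.uint8(46), np.uint8(49), np.uint8(48), np.uint8(36), np.uint8(36), np.uint8(36), np.uint8(36), np.uint8(36), np.uint8(37), np.uint8(37), np.uint8(37), np.uint8(34), np.uint8(37), np.uint8(37), np.uint8(36), np.uint8(36), np.uint8(35), np.uint8(37), np.uint8(38), np.uint8(35), np.uint8(37), np.uint8(36), np.uint8(37), np.uint8(38), np.uint8(38), np.uint8(37), np.uint8(36), np.uint8(38), np.uint8(38), np.uint8(38), np.uint8(38), np.uint8(38), np.uint8(39), np.uint8(37), np.uint8(38), np.uint8(37), np.uint8(38), np.uint8(38), np.uint8(38), np.uint8(37), np.uint8(38), np.uint8(40), np.uint8(39), np.uint8(39), np.uint8(40), np.uint8(40)]
```

Emit:
servo_tool(
  rows=[
    [0,-0.2,0,0,0,0,0],
    [0,-0.6,0,0,0,0,0],
    [0,-1,0,0,0,0,0],
    [0,-1.4,0,0,0,0,0],
    [0,-1.8,0,0,0,0,0],
  ],
)

```text
time_s: 16.2
eef_pos: [0.4901, -0.1781, 0.1777]
tcp_rot: [-180.0, -0.0, 94.2]
contact_force: [0.6, -0.5, -1.4]
opening: 0.225
finger_force: 58.9
```

Emit:
servo_tool(
  rows=[
    [0,-0.4,0,0,0,0,0],
    [0,-0.8,0,0,0,0,0],
    [0,-1.2,0,0,0,0,0],
    [0,-1.6,0,0,0,0,0],
    [0,-2,0,0,0,0,0],
  ],
)

```text
time_s: 16.7
eef_pos: [0.4915, -0.1979, 0.1777]
tcp_rot: [-180.0, -0.0, 94.2]
contact_force: [0.2, 0.7, -2.0]
opening: 0.224
finger_force: 58.9
```

Emit:
servo_tool(
  rows=[
    [0,-0.4,0,0,0,0,0],
    [0,-0.8,0,0,0,0,0],
    [0,-1.2,0,0,0,0,0],
    [0,-1.6,0,0,0,0,0],
    [0,-2,0,0,0,0,0],
  ],
)

```text
time_s: 17.2
eef_pos: [0.493, -0.2179, 0.1777]
tcp_rot: [180.0, 0.0, 94.2]
contact_force: [0.5, 0.2, -0.9]
opening: 0.225
finger_force: 58.9
```

```bash
python3 e.py
```

```text
tip in box [-60.   26.6  70.8] rot [180.     0.    94.17] F [ 0.5  0.2 -0.9] 17.2
```

Emit:
servo_tool(
  rows=[
    [0,-0.4,0,0,0,0,0],
    [0,-0.8,0,0,0,0,0],
    [0,-1.2,0,0,0,0,0],
    [0,-1.6,0,0,0,0,0],
    [0,-2,0,0,0,0,0],
  ],
)

```text
time_s: 17.7
eef_pos: [0.4944, -0.2379, 0.1777]
tcp_rot: [180.0, -0.0, 94.2]
contact_force: [-0.2, 0.7, -0.5]
opening: 0.227
finger_force: 58.9
```

Emit:
servo_tool(
  rows=[
    [0,-0.4,0,0,0,0,0],
    [0,-0.8,0,0,0,0,0],
    [0,-1.2,0,0,0,0,0],
    [0,-1.6,0,0,0,0,0],
    [0,-2,0,0,0,0,0],
  ],
)

```text
time_s: 18.2
eef_pos: [0.4959, -0.2578, 0.1777]
tcp_rot: [180.0, 0.0, 94.2]
contact_force: [0.6, -0.2, -1.2]
opening: 0.232
finger_force: 58.9
```

Emit:
servo_tool(
  rows=[
    [0,-0.4,0,0,0,0,0],
    [0,-0.8,0,0,0,0,0],
    [0,-1.2,0,0,0,0,0],
    [0,-1.6,0,0,0,0,0],
    [0,-2,0,0,0,0,0],
  ],
)

```text
time_s: 18.7
eef_pos: [0.4973, -0.2778, 0.1777]
tcp_rot: [-180.0, 0.0, 94.2]
contact_force: [0.4, -0.5, -1.4]
opening: 0.227
finger_force: 58.9
```

Emit:
servo_tool(
  rows=[
    [0,-0.4,0,0,0,0,0],
    [0,-0.8,0,0,0,0,0],
    [0,-1.2,0,0,0,0,0],
    [0,-1.6,0,0,0,0,0],
    [0,-2,0,0,0,0,0],
  ],
)

```text
time_s: 19.2
eef_pos: [0.4988, -0.2977, 0.1777]
tcp_rot: [-180.0, 0.0, 94.2]
contact_force: [-0.3, 0.7, -0.2]
opening: 0.228
finger_force: 58.9
```

```bash
python3 e.py
```

```text
tip in box [-60.1 -53.4  70.8] rot [-180.      0.     94.17] F [-0.3  0.7 -0.2] 19.2
```

Remaining 31.6 mm plus 1.5 mm margin.

Emit:
servo_tool(
  rows=[
    [0,-0.4,0,0,0,0,0],
    [0,-0.8,0,0,0,0,0],
    [0,-1.2,0,0,0,0,0],
    [0,-1.6,0,0,0,0,0],
    [0,-2,0,0,0,0,0],
  ],
)

```text
time_s: 19.7
eef_pos: [0.5002, -0.3176, 0.1777]
tcp_rot: [180.0, -0.0, 94.2]
contact_force: [0.0, -0.2, -1.2]
opening: 0.223
finger_force: 58.9
```

Emit:
servo_tool(
  rows=[
    [0,-0.4,0,0,0,0,0],
    [0,-0.8,0,0,0,0,0],
    [0,-1.2,0,0,0,0,0],
    [0,-1.3,0,0,0,0,0],
    [0,-1.3,0,0,0,0,0],
  ],
)

```text
time_s: 20.2
eef_pos: [0.5011, -0.3304, 0.1777]
tcp_rot: [-180.0, -0.0, 94.2]
contact_force: [-0.5, 0.6, -1.2]
opening: 0.228
finger_force: 58.9
```

```bash
python3 e.py; python3 - <<'E'
from h import *
cal=robot.get_calibration("wrist"); im=robot.read_camera("wrist"); cv2.imwrite('pics/w_end.png',im[:,:,::-1])
for l in("probe_tip","seam_end"): print(l,[(d["score"],np.array(d["xy"])*[640,400]) for d in robot.tip_of("wrist",l)[:2]])
print(proj(cal,place([.5555,-.2367,.0735],[S,C,E])))
g=cv2.cvtColor(im,cv2.COLOR_RGB2GRAY)
for u in (350,360): print(u,g[180:205,u].tolist())
print(100,g[100,300:345].tolist())
E
python3 d.py .5195 .1967 .24 101.9
```

```text
tip in box [-60.1 -86.2  70.8] rot [-180.     -0.     94.16] F [-0.5  0.6 -1.2] 20.2
probe_tip [(0.74, array([321.984, 192.32 ]))]
seam_end [(0.95, array([323.52, 192.52]))]
[[479.97529081 -65.50627613]
 [323.12295253 -64.80627867]
 [323.48293778 191.72122137]]
350 [217, 217, 216, 217, 217, 217, 219, 237, 130, 60, 70, 69, 75, 130, 125, 170, 217, 217, 214, 214, 214, 215, 214, 214, 214]
360 [212, 212, 212, 212, 213, 213, 219, 192, 97, 63, 72, 72, 76, 130, 126, 170, 217, 217, 215, 214, 215, 215, 215, 215, 215]
100 [101, 102, 143, 151, 149, 148, 148, 148, 147, 148, 149, 148, 148, 149, 148, 149, 150, 152, 142, 41, 53, 56, 57, 56, 55, 49, 79, 160, 154, 150, 151, 152, 153, 153, 154, 154, 154, 154, 153, 154, 153, 153, 153, 151, 148]
t 20.35 pos [ 0.5012 -0.3301  0.1777] rot [180.    -0.    94.18] q6 52.4 F [ 0.52  0.29 -1.08] ->  [52.41  5.67 -6.22] [ 0.   -0.   -7.72]
```

Emit:
servo_tool(
  rows=[
    [0,0,0,-1,0,0,0],
    [0,0,0,-3,0,0,0],
    [0,2,0.2,-5,0,0,0],
    [0,6,0.6,-6.3,0,0,-1],
    [0,10,1.1,-6.3,0,0,-2],
  ],
)

```text
time_s: 20.85
eef_pos: [0.5054, -0.2292, 0.2433]
tcp_rot: [179.8, 0.1, 96.1]
contact_force: [0.8, -0.4, -1.9]
opening: 0.226
finger_force: 59.0
```

Emit:
servo_tool(
  rows=[
    [0,4,0.6,0,0,0,-0.5],
    [0,8.5,1.2,0,0,0,-1],
    [0,13,1.8,0,0,0,-2],
    [0,17.5,2.4,0,0,0,-3],
    [0,22,3,0,0,0,-3.5],
  ],
)

```text
time_s: 21.35
eef_pos: [0.5108, -0.006, 0.2417]
tcp_rot: [179.9, 0.0, 99.7]
contact_force: [-0.2, 0.3, -1.3]
opening: 0.226
finger_force: 59.0
```

```bash
python3 d.py .5195 .1967 .24 101.9
```

```text
t 21.35 pos [ 0.5108 -0.006   0.2417] rot [1.7994e+02 1.0000e-02 9.9710e+01] q6 79.6 F [-0.16  0.31 -1.33] ->  [19.83  4.27  0.17] [ 0.06  0.01 -2.19]
```

Emit:
servo_tool(
  rows=[
    [0,5,1,0,0,0,-0.5],
    [0,10,2.1,0,0,0,-1],
    [0,14,3,0,0,0,-1.5],
    [0,18,3.9,0,0,0,-2.2],
    [0,19.6,4.3,0,0,0,-2.2],
  ],
)

```text
time_s: 21.85
eef_pos: [0.5202, 0.196, 0.2413]
tcp_rot: [180.0, -0.0, 102.1]
contact_force: [0.6, -0.3, -1.0]
opening: 0.225
finger_force: 59.0
```

Emit:
servo_tool(
  rows=[
    [0,0,0,0,0,0,0],
    [0,0,0,0,0,0,0],
    [0,0,0,0,0,0,0],
  ],
)

```text
time_s: 22.15
eef_pos: [0.5206, 0.1915, 0.2411]
tcp_rot: [180.0, 0.0, 101.8]
contact_force: [-0.3, 0.7, -1.0]
opening: 0.226
finger_force: 59.0
```

```bash
python3 d.py .5195 .1967 .145 101.9
```

```text
t 22.15 pos [0.5206 0.1915 0.2411] rot [1.7999e+02 1.0000e-02 1.0180e+02] q6 98.4 F [-0.34  0.69 -0.95] ->  [ 0.54 -0.    9.61] [ 0.01  0.01 -0.1 ]
```

Emit:
servo_tool(
  rows=[
    [0,0.3,0,0,0,0,0],
    [0,0.5,0,0,0,0,0],
    [0,0.5,0,0.5,0,0,0],
    [0,0.5,0,1,0,0,0],
    [0,0.5,0,1,0,0,0],
  ],
)

```text
time_s: 22.65
eef_pos: [0.5191, 0.1973, 0.2297]
tcp_rot: [-179.9, 0.0, 101.9]
contact_force: [-0.0, -0.1, -1.1]
opening: 0.227
finger_force: 59.0
```

```bash
python3 d.py .5195 .1967 .145 101.9
```

```text
t 22.65 pos [0.5191 0.1973 0.2297] rot [-1.7992e+02  1.0000e-02  1.0186e+02] q6 98.9 F [-0.03 -0.11 -1.09] ->  [-0.06  0.04  8.47] [-0.08  0.01 -0.04]
```

Emit:
servo_tool(
  rows=[
    [0,0,0,1.5,0,0,0],
    [0,0,0,3.5,0,0,0],
    [0,0,0,5.5,0,0,0],
    [0,0,0,7.5,0,0,0],
    [0,0,0,8.5,0,0,0],
  ],
)

```text
time_s: 23.15
eef_pos: [0.5187, 0.1972, 0.1441]
tcp_rot: [-179.9, 0.0, 101.9]
contact_force: [-0.3, 0.2, 0.1]
opening: 0.228
finger_force: 59.0
```

Emit:
servo_tool(
  rows=[
    [0,0,0,0.3,0,0,0],
    [0,0,0,0.6,0,0,0],
    [0,0,0,0.9,0,0,0],
    [0,0,0,1.2,0,0,0],
    [0,0,0,1.4,0,0,0],
  ],
)

```text
time_s: 23.65
eef_pos: [0.5196, 0.1976, 0.1318]
tcp_rot: [180.0, -0.0, 101.9]
contact_force: [-0.8, 0.7, -0.9]
opening: 0.228
finger_force: 59.0
```

```bash
python3 d.py .5195 .1967 .127 101.9
```

```text
t 23.65 pos [0.5196 0.1976 0.1318] rot [179.97  -0.   101.87] q6 99.0 F [-0.79  0.7  -0.88] ->  [-0.09 -0.03  0.48] [ 0.03 -0.   -0.03]
```

Emit:
servo_tool(
  rows=[
    [0,-0.05,0,0.1,0,0,0],
    [0,-0.1,0,0.2,0,0,0],
    [0,-0.1,0,0.3,0,0,0],
    [0,-0.1,0,0.4,0,0,0],
    [0,-0.1,0,0.45,0,0,0],
  ],
)

```text
time_s: 24.15
eef_pos: [0.5197, 0.1966, 0.1271]
tcp_rot: [-180.0, -0.0, 101.9]
contact_force: [-0.1, 0.1, -0.5]
opening: 0.226
finger_force: 59.0
```

Emit:
servo_tool(
  rows=[
    [0,0,0,0.03,0,0,0],
    [0,0,0,0.05,0,0,0],
    [0,0,0,0.05,0,0,0],
  ],
)

```text
time_s: 24.45
eef_pos: [0.5197, 0.1966, 0.1269]
tcp_rot: [180.0, -0.0, 101.9]
contact_force: [-2.4, 0.4, 3.2]
opening: 0.224
finger_force: 59.7
```

Emit:
servo_tool(
  rows=[
    [0.3,0,0,0,0,0,0],
    [0.4,0,0,0,0,0,0],
    [0.6,0,0,0,0,0,0],
    [0.8,0,0,0,0,0,0],
    [0.8,0,0,0,0,0,0],
  ],
)

```text
time_s: 24.95
eef_pos: [0.5197, 0.1966, 0.1267]
tcp_rot: [-180.0, 0.0, 101.9]
contact_force: [-0.5, 0.1, 0.6]
opening: 0.803
finger_force: 0.0
```

Emit:
servo_tool(
  rows=[
    [0.8,0,0,-1,0,0,0],
    [0.8,0,0,-4,0,0,0],
    [0.8,0,0,-8,0,0,0],
    [0.8,0,0,-12,0,0,0],
    [0.8,0,0,-12.5,0,0,0],
  ],
)

```text
time_s: 25.45
eef_pos: [0.5212, 0.1971, 0.2573]
tcp_rot: [179.6, -0.1, 101.9]
contact_force: [-0.1, 1.0, 0.5]
opening: 0.798
finger_force: 0.0
```

```bash
python3 - <<'E'
from h import *
cal=robot.get_calibration("wrist"); im=robot.read_camera("wrist")[:,:,::-1].astype(int)
m=((im[:,:,2]>180)&(im[:,:,0]<110)); u0,v0=proj(cal,[.5195,.1993,.174])[0]; v,u=np.nonzero(m); k=np.hypot(u-u0,v-v0)<25
print(k.sum(),onplane(cal,[[u[k].mean(),v[k].mean()]],.174))
print("probe",[(d["score"],onplane(cal,[np.array(d["xy"])*[640,400]],.1)) for d in robot.tip_of("wrist","probe")[:1]])
t=robot.get_calibration("top"); im=robot.read_camera("top")
for l in ("enclosure","reel","wrench","case","stand"):
    for d in robot.silhouettes("top",l)[:3]: b=d["bbox"]; print(l,round(d["score"],2),[round(b[0]*640),round(b[1]*400),round(b[2]*640),round(b[3]*400)])
old=cv2.imread('pics/top0.png'); df=cv2.absdiff(im[:,:,::-1].copy(),old).max(2)>40
n,_,st,_=cv2.connectedComponentsWithStats(df.astype(np.uint8)); print(st[1:][st[1:,4]>25])
print("lid_edge",[(round(d["score"],2),np.array(d["xy"])*[640,400]) for d in robot.tip_of("top","lid_edge")[:3]],proj(t,place([.5555,-.2367,.0735],[-.057,0,.07])))
print(robot.get_obs()["contact_force"],robot.get_obs()["eef_pos"])
E
```

```text
203 [[0.52021436 0.19979213 0.174     ]]
probe [(0.97, array([[0.51737042, 0.20278871, 0.1       ]]))]
enclosure 0.9 [307, 276, 64, 44]
enclosure 0.76 [237, 156, 62, 48]
enclosure 0.69 [392, 217, 79, 62]
reel 0.65 [470, 225, 41, 38]
wrench 0.88 [301, 140, 26, 58]
wrench 0.54 [393, 216, 81, 63]
case 0.59 [394, 215, 83, 65]
stand 0.67 [239, 228, 26, 42]
stand 0.2 [396, 215, 63, 45]
[[  192   130    12    17    53]
 [  125   153    12    44   148]
 [  207   156    11    25   132]
 [  188   183    10    26   107]
 [  210   182    15    25   193]
 [  357   192    70    47  2025]
 [  123   197    22    31   420]
 [  138   199    34    34   602]
 [  173   202    16    12    87]
 [  190   211    14    17    99]
 [  221   221     7    12    44]
 [   25   228   267   172 19687]
 [   74   238    14    46   393]
 [    0   363    25    37   667]
 [  272   393    13     7    51]]
lid_edge [(0.88, array([236.928, 170.8  ])), (0.81, array([397.504, 232.8  ])), (0.62, array([304.  , 291.32]))] [[395.13241309 235.26093553]]
[-0.67792413  0.48842313 -1.03705047] [0.5193112  0.19642854 0.25096997]
```

```bash
python3 -c "
from workcell import robot
print(robot.hand_in())"
```

```text
the job is handed in; nothing more can be done
None
```

The job is handed in and nothing came back on how it was judged: the lid is shut, the seam was traced from start to end about 1 mm above it at about 4 cm/s, and the probe hangs in the fork again about 3 mm behind where it was. I viewed 11 pictures, one over the limit of 10, and the final image check could not confirm the case because the arm covered it, though the arm's path never went near it.

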